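Fetch the spur drive from behind the chess pieces

TASK

First stand the king and both pawns upright on the cork mat, out of the way; then fetch the four-toothed spur drive from among them on the rack and seat it upright, teeth up and fully home, in the brass socket. Only once the spur drive is in, put each piece back upright on the rack on the spot where it stood at the start, leave the cup chuck where it is, and let go of everything.

Things in the scene. Friction and masses are not known exactly. Their poses are not given: they have to be found in the camera images.
- king: Walnut (dark) chess king, round, 88 mm tall, the tallest piece: base 34 mm across, slim stem, collar 25 mm across 52-56 mm up, flared crown 25 mm across 70-76 mm up, small knob on top. Pinch collar and crown from above. 60 g. Origin: centre of the underside, z up.
- tall_pawn: Boxwood (light) tall pawn, round, 64 mm tall: base 32 mm across, collar 24 mm across 38-42 mm up, ball head 23 mm across centred 52.5 mm up. 40 g. Origin: centre of the underside, z up.
- small_pawn: Boxwood (light) small pawn, round, 48 mm tall: base 28 mm across, collar 20 mm across 27-30 mm up, ball head 19 mm across centred 38.5 mm up. 25 g. Origin: centre of the underside, z up.
- spur: Steel spur drive, bright metal, round, standing teeth up in the middle of the rack, 72 mm tall with four blade teeth and a centre point on top: foot 26 mm across up to 30 mm height, body 30 mm across from 30 to 60 mm (grip it here), teeth and point above that. 200 g. Origin: centre of the underside, z up.
- chuck: Cup chuck of blued (dark) steel, a hollow cup 38 mm across and 42 mm tall, loose, standing on the rack 51 mm behind the spur drive. To be left where it is. Origin: centre of the underside.
- rack: Fixed brown wooden board, 170 mm (its x) by 190 (its y), 12 mm thick. Origin: centre of the underside. In its frame spur is at (-4, 0), chuck (47, 0); the three pieces stand at (-50, 0), (-4, 46), (-4, -46) mm in any arrangement, spots unmarked: note who stands where. Finger room: front piece along rack y, side pieces along rack x. Brass ferrule, 18 mm wide, 16 tall, at (64, 76).
- mat: Fixed cork mat, 200 mm (its x) by 130 mm (its y), 4 mm thick, lying on the bench to the left or right of the rack: the side area. Origin: centre of the underside, its top at z = 4 mm.
- socket: Fixed grey lathe headstock, 115 x 100 x 50 mm, spindle up, across the rack from the mat. Origin: centre of its underside; the open brass socket lies on its z axis: flared mouth 48 mm wide (rim 56 mm outside) at z = 86 mm, bore 33 mm wide below 76 mm, flat floor at z = 64 mm. The spur drive drops in foot first, stands on that floor and needs no twist.

How it is judged (in metres and radians):
On the way, in this order (a step that is already met when the one before it is completed fails the run):
1. king and both pawns stand upright on the cork mat, the spur drive still on its spot (x of king in the frame of mat between -0.095 and 0.095 m and y of king in the frame of mat between -0.06 and 0.06 m and z of each of king, tall_pawn, small_pawn in the frame of mat below 0.009 m and angle between each of king, tall_pawn, small_pawn's own z axis and vertical below 0.12 rad and linear speed of each of king, tall_pawn, small_pawn below 0.03 m/s and x of tall_pawn in the frame of mat between -0.095 and 0.095 m and y of tall_pawn in the frame of mat between -0.06 and 0.06 m and x of small_pawn in the frame of mat between -0.095 and 0.095 m and y of small_pawn in the frame of mat between -0.06 and 0.06 m and distance of spur from where it was at the start of the episode below 0.025 m), for 0.2 s.
2. the spur drive stands fully home in the brass socket while the three pieces are still on the mat (horizontal distance between spur and socket below 0.008 m and z of spur in the frame of socket between 0.058 and 0.068 m and angle between each of spur, king, tall_pawn, small_pawn's own z axis and vertical below 0.12 rad and linear speed of each of spur, king, tall_pawn, small_pawn below 0.03 m/s and x of king in the frame of mat between -0.095 and 0.095 m and y of king in the frame of mat between -0.06 and 0.06 m and z of each of king, tall_pawn, small_pawn in the frame of mat below 0.009 m and x of tall_pawn in the frame of mat between -0.095 and 0.095 m and y of tall_pawn in the frame of mat between -0.06 and 0.06 m and x of small_pawn in the frame of mat between -0.095 and 0.095 m and y of small_pawn in the frame of mat between -0.06 and 0.06 m), for 0.2 s.
At the end, for the whole second after the job is handed in: The spur drive stands at rest on the socket's floor (axis within 8 mm, height within 4 mm above and 6 mm below, under 0.12 rad of tilt); the king and each pawn are at rest, upright within 0.12 rad, within 13 mm of where each stood at the start; the cup chuck is within 15 mm of its start (horizontal distance between spur and socket below 0.008 m and z of spur in the frame of socket between 0.058 and 0.068 m and angle between each of spur, king, tall_pawn, small_pawn's own z axis and vertical below 0.12 rad and linear speed of each of spur, king, tall_pawn, small_pawn below 0.03 m/s and distance of each of king, tall_pawn, small_pawn from where it was at the start of the episode below 0.013 m and distance of chuck from where it was at the start of the episode below 0.015 m); the robot touches nothing.
It fails at once if the cup chuck is pushed more than 25 mm from its place, or tipped over (distance of chuck from where it was at the start of the episode above 0.025 m or angle between chuck's own z axis and vertical above 0.5 rad).
It also fails if it takes over 136 s, if anything falls off the work surface, if the arm or the gripper's body presses on something with over 40 N, if the wrist force passes 120 N, or if a joint passes its speed limit or range.

ROBOT

A 6-joint arm with a two-finger parallel gripper is mounted at the origin on the work surface. World frame = base frame: x ahead of the robot, y to its left, z up, the work surface at z = 0. Lengths are in mm, angles in rad, forces in N, time in s.
With the tool pointing down it reaches from about 375 to 975 mm from the base axis. Payload 3.8 kg.
Tool frame: the origin (TCP) lies at the very end of the fingers, on their centre line; the grasp point (between the pads) lies 19 mm behind it; z points along the fingers, y is the direction in which the jaws open and shut (so a half turn about z gives the same grasp; the last joint's range is limited). The gripper opens to 85 mm and grips with 20 to 120 N. Pads are 22 mm wide; open, the fingers measure 114 mm over their backs; the gripper's body (76 mm by 85 mm) begins 54 mm behind the grasp point. The pads swing forward as they close: fully open they stand 13 mm farther back than shut.
Start: joints at [-0.037, 0.264, 1.604, -0, 1.274, -0.037], TCP at [674.995, -0.002, 231.28] pointing down, gripper open.
Joint ranges: [-2.63, 2.63], [-0.94, 2.18], [0.31, 2.57], [-1.31, 4.45], [0, 2.66], [-2.55, 2.55]. Speed limits (rad/s): [2.57, 2.57, 3.14, 3.14, 3.14, 3.14].

INTERFACE

Orientations are given as a unit quaternion [x, y, z, w].
In Python, from station import robot gives the robot as it stands.
- The arm moves only by the tool carry_out, never from a script. Its argument "plan" is a list of rows, each a list of 3 entries, a list of its own where there are three numbers: the turn, a rotation vector about the world's x, y, z in rad, then the shift along the world's x, y, z in mm, then the finger opening in mm, from 0 to 85.4. In form: [[[wx, wy, wz], [tx, ty, tz], jaw], ...]. A call has 1 to 20 rows; each row is the pose to reach, as a shift and turn from the pose commanded when the call began; what a row does not reach only later rows make up. A row lasts 1/8 s, in which the tool goes at most 62.5 mm and 10.7 degrees, less where a joint would pass 70% of its speed; a pose out of reach is approached as far as the arm can. A call with a gripper value outside its range is refused whole. The fingers move at their own pace and stop on an object; the grip force is fixed at half the most. Time passes only in rows, so rows that repeat a pose let the fingers close. It gives the time, the measured TCP pose, the force and the opening at its end, in the units of the state.
- robot.state(): the state, without advancing time (a new reading comes with each control period).
- robot.camera(name): name is "scene" or "side" or "wrist"; returns a dict with "image" (384x512x3 uint8, red, green, blue), "z_map" (384x512 float32, mm along the optical axis (not along the pixel's ray), 0 where there is no reading), "fx", "fy", "cx", "cy" (pixels), "camera_from_world" (4x4, takes a point from world to camera coordinates). Camera axes: x right, y up, looking along -z (the intrinsics and any distortion apply to the point x, -y, -z); pixel columns grow to the right and rows downward; lengths in mm; the calibration is good to about 2 mm. The wrist camera is an equidistant fisheye: a pixel r from the principal point sees the ray r / f radians off the axis. A picture is of the moment at which its call begins.
- robot.hand_in(): hands the job in, once; it reports no verdict.
Trained networks look in a picture, given as the dict that the camera call returned (one of the last four; its "shot" number tells which), for a name from the list of things; names that differ only in an ending like _2 or _b are one class to them, and where a whole thing is asked for, a point or a joint stands for the part that bears it (a point fixed in the world has none). Each returns a list of dicts, best first, with "conf" (0 to 1); they miss things now and then, are a little off and sometimes report something else, mostly with a low value. They report only what shows in the picture. A call takes as long as a camera call.
- robot.spot_in(query, picture): "centre" ([x, y, z] in mm, in world coordinates, good to about 4 mm: the middle of the surface that is visible of it).
- robot.silhouettes(query, picture): "pixels" (384x512 bool, what is visible of it).
The state is a dict: "time_s": time; "joints": joint angles; "qd": joint speeds; "joint_efforts": joint torques, N m; "eef_pos": TCP position; "ee_rot": TCP orientation; "ft_force": force on the tool from outside, world axes, zero at the start; "moment": the same for the moment, N m; "finger_gap": opening from 0.0 (shut) to 1.0 (fully open).
Only numpy, scipy, OpenCV 4.12 (cv2) and the standard library are available. Lean on these libraries where they do the work, as an engineer would, in place of code of your own. Each camera call takes 0.05 s, during which the arm holds its last target.

## Working session

There is one attempt and no reset: what is moved stays moved. The work goes in short steps, Python scripts to look and compute and a tool call to move; the robot and the scene stay as the last step left them, time stands still between calls to the robot, and variables do not carry over. Pictures are saved under pics/ and viewed, and the job is handed in when it is done.

Besides the shell and the picture viewer there is one more tool, called as name(argument=value, ...), one argument or row to a line, values as JSON. carry_out: Moves the arm, as the interface text tells. Its arguments: {"type":"object","properties":{"plan":{"type":"array"}},"required":["plan"]}

```bash
ls; mkdir -p pics
cat > h.py <<'E'
import numpy as np, cv2
from station import robot
def save(p,n):
    cv2.imwrite('pics/'+n+'.png',cv2.cvtColor(p['image'],cv2.COLOR_RGB2BGR))
def world(p,u,v,z=None):
    # pixel arrays -> world using z_map (pinhole)
    u=np.asarray(u);v=np.asarray(v)
    d=p['z_map'][v,u] if z is None else z
    x=(u-p['cx'])/p['fx']*d; y=(v-p['cy'])/p['fy']*d
    c=np.stack([x,-y,-d,np.ones_like(x)],-1)
    return (c@np.linalg.inv(p['camera_from_world']).T)[...,:3]
E
python3 - <<'E'
from h import *
print(robot.state())
for n in ['scene','side','wrist']:
    p=robot.camera(n); save(p,n+'0'); print(n,p['fx'],p['cx'],p['cy'],[k for k in p.keys()]); print(np.round(np.linalg.inv(p['camera_from_world']),3))
    for q in ['king','tall_pawn','small_pawn','spur','chuck','rack','mat','socket']:
        r=robot.spot_in(q,p); print(q,[(np.round(a['centre']),round(a['conf'],2)) for a in r][:3])
E
```

```text
pics
{'time_s': 0.0, 'joints': array([-3.68880618e-02,  2.64789982e-01,  1.60536357e+00,  1.23522749e-05,
        1.27370216e+00, -3.69038386e-02]), 'qd': array([ 0.00024315, -0.00150928, -0.00070786, -0.00096426, -0.00223474,
       -0.0003302 ]), 'joint_efforts': array([ 6.10465631e-04, -5.15121067e+01, -3.67308676e+01, -4.07824507e-05,
        1.31324201e-02,  1.46811578e-05]), 'eef_pos': array([6.74273064e+02, 3.71460081e-02, 2.29942846e+02]), 'ee_rot': array([ 0.70710203,  0.70711062, -0.00076573, -0.0008331 ]), 'ft_force': array([ 0.55328862,  1.0706135 , -0.93611774]), 'moment': array([-0.01233938, -0.04021272,  0.03505622]), 'finger_gap': 0.9999879622462667}
scene 476.1127334288531 248.37155810670012 198.5683472089356 ['image', 'z_map', 'fx', 'fy', 'cx', 'cy', 'camera_from_world', 'shot']
[[-1.260000e-01 -6.120000e-01  7.810000e-01  1.333782e+03]
 [ 9.920000e-01 -6.600000e-02  1.080000e-01  1.107400e+02]
 [-1.500000e-02  7.880000e-01  6.150000e-01  6.579490e+02]
 [ 0.000000e+00  0.000000e+00  0.000000e+00  1.000000e+00]]
king []
tall_pawn [(array([546., -78.,  38.]), 0.73)]
s
[... 1027 characters left out ...]
 'z_map', 'fx', 'fy', 'cx', 'cy', 'camera_from_world', 'shot']
[[ 1.00000e+00 -0.00000e+00 -0.00000e+00  6.75947e+02]
 [ 0.00000e+00  9.66000e-01  2.58000e-01  6.57400e+01]
 [ 0.00000e+00 -2.58000e-01  9.66000e-01  3.74091e+02]
 [ 0.00000e+00  0.00000e+00  0.00000e+00  1.00000e+00]]
king [(array([494., -39.,  69.]), 0.58)]
tall_pawn [(array([547., -73.,  32.]), 0.94)]
small_pawn [(array([527.,  11.,  39.]), 0.71)]
spur [(array([541., -35.,  68.]), 0.92), (array([527.,  15.,  42.]), 0.64)]
chuck [(array([582., -31.,  45.]), 0.64)]
rack [(array([554.,  -6.,  11.]), 0.71)]
mat [(array([463., 226.,   2.]), 0.79), (array([ 451., -263.,   66.]), 0.46)]
socket [(array([ 451., -264.,   65.]), 0.71)]
```

View pics/scene0.png

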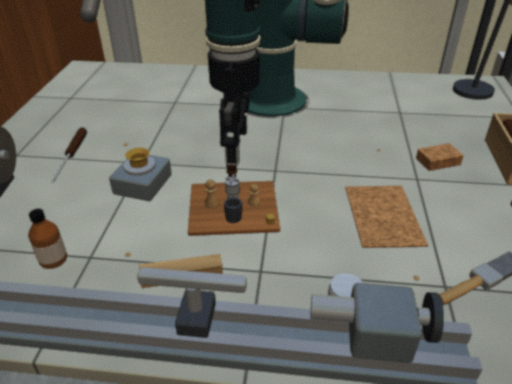

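View pics/side0.png

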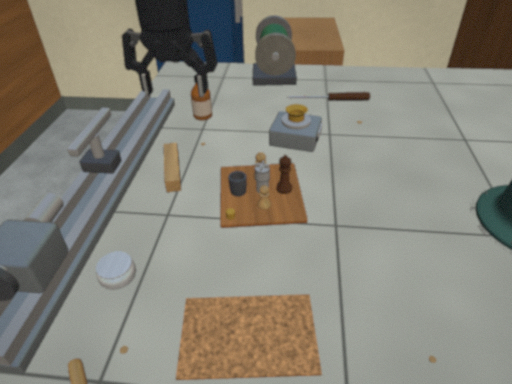

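View pics/wrist0.png

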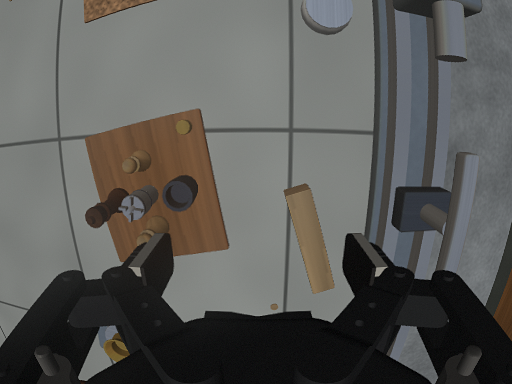

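The king is at the front (robot side), with one pawn on the +y side, one on the −y side, and the chuck behind. The mat is at +y and the socket at −y. Next I'll measure the poses from the depth maps.

```bash
cat >> h.py <<'E'
def cloud(p, fish=False):
    H,W=p['z_map'].shape
    v,u=np.mgrid[:H,:W]
    d=p['z_map'].astype(float)
    if not fish:
        c=np.stack([(u-p['cx'])/p['fx']*d,-(v-p['cy'])/p['fy']*d,-d,np.ones_like(d)],-1)
    else:
        a=(u-p['cx'])/p['fx'];b=(v-p['cy'])/p['fy'];r=np.hypot(a,b)
        s=np.where(r>1e-6,np.tan(np.minimum(r,1.45))/np.maximum(r,1e-6),1)
        c=np.stack([a*s*d,-b*s*d,-d,np.ones_like(d)],-1)
    w=(c@np.linalg.inv(p['camera_from_world']).T)[...,:3]
    w[d==0]=np.nan
    return w
def cam(n):
    p=robot.camera(n); return p,cloud(p,n=='wrist')
def rect(P):
    (c,s,a)=cv2.minAreaRect(P[:,:2].astype(np.float32)); return np.round(c,1),np.round(s,1),round(a,1)
E
python3 - <<'E'
from h import *
for n in ['scene','side','wrist']:
    p,w=cam(n)
    for q in ['rack','mat','socket']:
        for r in robot.silhouettes(q,p)[:1]:
            m=r['pixels']; P=w[m]; P=P[~np.isnan(P[:,0])]
            zz=P[:,2]; h=np.histogram(zz,bins=np.arange(-10,100,4))
            print(n,q,round(r['conf'],2),len(P),h[0])
            if q=='rack': Q=P[(zz>6)&(zz<18)]
            elif q=='mat': Q=P[(zz>-3)&(zz<10)]
            else: Q=P[(zz>44)&(zz<56)]
            if len(Q)>20: print('  ',rect(Q),np.median(Q[:,2]),Q[:,:2].mean(0))
E
```

```text
scene rack 0.74 3182 [   0    0   19  106  594 2431   30    1    0    1    0    0    0    0
    0    0    0    0    0    0    0    0    0    0    0    0    0]
   (array([537.5, -34.2]), array([174. , 189.1]), 9.7) 11.100990531453817 [555.41239131 -33.17616695]
scene mat 0.77 3725 [   0    1  516 3153   55    0    0    0    0    0    0    0    0    0
    0    0    0    0    0    0    0    0    0    0    0    0    0]
   (array([523.2, 288.5]), array([204., 133.]), 7.1) 3.269620709777257 [531.26676642 289.39923433]
scene socket 0.7 2250 [  0   2  18  26  97  85  83  87  91  94  94  92  86 127 474 147  78 202
  49  51  51  50  66  85  15   0   0]
   (array([ 475.1, -257.9]), array([ 98.6, 115.3]), 79.8) 48.73632088134235 [ 493.69548157 -248.89442017]
side rack 0.86 3463 [   0    1   33  114  263 3035   14    0    0    2    0    0    0    1
    0    0    0    0    0    0    0    0    0    0    0    0    0]
   (array([535.1, -35.1]), array([170. , 192.8]), 9.8) 11.702473152944776 [530.14137099  -9.31985354]
side mat 0.78 10936 [    0     3   644 10233    56     0     0     0     0     0   
[... 502 characters left out ...]
    74     0     0     0     0     0
     0     0     2     5     1     0     0     0     4     0     3     0
     0     0     0]
   (array([536.9, -34.4]), array([170.7, 190. ]), 10.0) 12.068380355970277 [547.13667601 -20.41011251]
wrist mat 0.67 837 [  0   1  33 789  14   0   0   0   0   0   0   0   0   0   0   0   0   0
   0   0   0   0   0   0   0   0   0]
   (array([481.9, 219. ]), array([ 34.3, 113.6]), 79.1) 4.165911539862748 [470.46935416 226.06472638]
wrist socket 0.8 739 [  0   0  11   0   0   0   0   0   0   0   0   0   0   0  68  62   0 130
  76  45  49  59  89 120  18   0   0]
   (array([ 421.4, -268.6]), array([64.2, 16.2]), 70.6) 49.97851463407298 [ 422.21169288 -265.42364371]
```

```bash
cat > fit.py <<'E'
from h import *
from scipy.optimize import least_squares
def circ(P,R):
    # weighting robust fixed-radius circle fit
    f=lambda c: np.hypot(P[:,0]-c[0],P[:,1]-c[1])-R
    r=least_squares(f,P[:,:2].mean(0),loss='soft_l1',f_scale=1.0); return np.round(r.x,1), round(float(np.sqrt(np.mean(f(r.x)**2))),2)
E
python3 - <<'E'
from fit import *
exp={'king':((487.4,-42.9),[(12,14,17),(63,69,12.5),(82,88,12.5)]),'small':((524.9,10.2),[(39,42,10)]),'tall':((540.6,-80.4),[(50,54,12),]),'spur':((532.8,-35.1),[(42,72,15)]),'chuck':((583,-26.4),[(18,53,19)])}
for n in ['scene','side','wrist']:
    p,w=cam(n); W=w.reshape(-1,3)
    for k,(c,sl) in exp.items():
        for a,b,R in sl:
            m=(W[:,2]>a)&(W[:,2]<b)&(np.hypot(W[:,0]-c[0],W[:,1]-c[1])<24)
            if m.sum()>8: print(n,k,(a,b),m.sum(),circ(W[m],R))
        m=(W[:,2]>25)&(np.hypot(W[:,0]-c[0],W[:,1]-c[1])<22)
        print('   maxz',np.round(np.percentile(W[m][:,2],[90,98,100])))
    m=(W[:,2]>66)&(W[:,2]<84.5)&(np.hypot(W[:,0]-470,W[:,1]+258)<45)
    print(n,'sock',m.sum(), rect(W[m]) if m.sum()>5 else '')
    m=(W[:,2]>84)&(W[:,2]<90)&(np.hypot(W[:,0]-470,W[:,1]+258)<45)
    print(n,'rim',m.sum(), rect(W[m]) if m.sum()>5 else '', circ(W[m],26) if m.sum()>5 else '')
E
```

```text
scene king (12, 14) 10 (array([488.8, -42. ]), 4.5)
scene king (63, 69) 34 (array([485.6, -43.3]), 1.58)
scene king (82, 88) 26 (array([485.8, -42.4]), 1.55)
   maxz [86. 89. 90.]
scene small (39, 42) 15 (array([523.2,   9.7]), 1.39)
   maxz [57. 59. 60.]
scene tall (50, 54) 24 (array([538.5, -80.8]), 1.83)
   maxz [71. 75. 76.]
scene spur (42, 72) 189 (array([531.1, -35.1]), 2.45)
   maxz [77. 80. 81.]
scene chuck (18, 53) 332 (array([582.6, -26.3]), 2.69)
   maxz [53. 55. 55.]
scene sock 277 (array([ 471.2, -259.4]), array([51. , 52.3]), 86.8)
scene rim 57 (array([ 470.8, -258.7]), array([54.3, 51. ]), 48.9) (array([ 471.2, -258.6]), 1.62)
side king (12, 14) 47 (array([489.1, -41.3]), 3.41)
side king (63, 69) 29 (array([486.1, -45.2]), 1.21)
side king (82, 88) 35 (array([486. , -44.3]), 1.07)
   maxz [90. 97. 99.]
side small (39, 42) 13 (array([523.6,   8.2]), 1.69)
   maxz [58. 60. 61.]
   maxz [75. 76. 77.]
side spur (42, 72) 205 (array([531.3, -36.9]), 2.4)
   maxz [77. 80. 84.]
side chuck (18, 53) 337 (array([581.4, -27.5]), 2.78)
   maxz [54. 55. 55.]
side sock 225 (array([ 468.9, -261.2]), array([45.5, 52.2]), 9.7)
side rim 64 (array([ 469.2, -259.5]), array([50.6, 53.2]), 0.3) (array([ 469.2, -259.3]), 1.75)
wrist king (12, 14) 113 (array([486.4, -39.6]), 3.46)
wrist king (63, 69) 54 (array([486.9, -43.7]), 0.69)
wrist king (82, 88) 80 (array([487.2, -43.7]), 0.75)
   maxz [ 92.  99. 100.]
wrist small (39, 42) 21 (array([524.2,   9.9]), 0.59)
   maxz [59. 60. 61.]
wrist tall (50, 54) 19 (array([540.5, -81.4]), 0.51)
   maxz [73. 75. 76.]
wrist spur (42, 72) 384 (array([532.4, -35.9]), 2.61)
   maxz [80. 81. 83.]
wrist chuck (18, 53) 685 (array([588.8, -25. ]), 6.5)
   maxz [54. 55. 56.]
wrist sock 291 (array([ 464. , -258.5]), array([49.6, 32.1]), 86.1)
wrist rim 101 (array([ 459.6, -253.7]), array([53. , 28.9]), 64.3) (array([ 472.3, -259.2]), 1.41)
```

carry_out(
  plan=[
    [[0,0,-0.1],[-8,-2,-3],85],
    [[0,0,-0.25],[-25,-6,-10],70],
    [[0,0,-0.42],[-50,-12,-22],60],
    [[0,0,-0.6],[-78,-18,-36],60],
    [[0,0,-0.78],[-105,-25,-50],60],
    [[0,0,-0.96],[-132,-31,-64],60],
    [[0,0,-1.13],[-158,-37,-77],60],
    [[0,0,-1.28],[-178,-41,-86],60],
    [[0,0,-1.37],[-186,-43,-90],60],
    [[0,0,-1.4],[-188,-43.5,-91],60],
    [[0,0,-1.4],[-188,-43.5,-91],60],
    [[0,0,-1.4],[-188,-43.5,-91],60],
  ],
)

```text
time_s: 3.6
eef_pos: [487.8, -43.5, 140.8]
ee_rot: [0.996, 0.086, 0.001, 0.0]
ft_force: [-1.0, -0.4, 0.7]
finger_gap: 0.702
```

Run:
```python
from fit import *
s=robot.state(); print(s['joints'],s['eef_pos'],s['ee_rot'],s['time_s'])
for n in ['wrist','side']:
    p,w=cam(n); save(p,n+'1')
```

```text
[-1.39849296e-01 -1.18010487e-02  2.08790340e+00  7.56173942e-05
  1.06445967e+00  1.25913915e+00] [487.77782782 -43.49489251 140.75609415] [9.96313964e-01 8.57800608e-02 5.09642114e-04 8.31133351e-05] 3.6
```

View pics/wrist1.png

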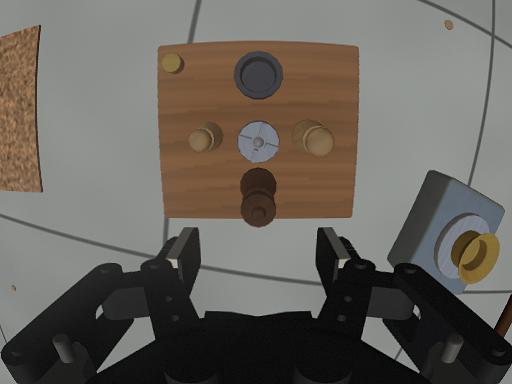

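View pics/side1.png

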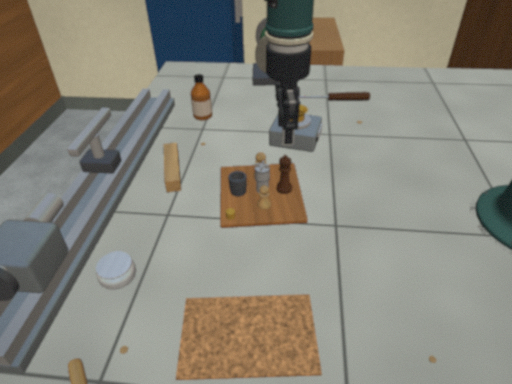

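Run:
```python
from fit import *
p,w=cam('side')
for P in [(487.8,-43.5,140),(487,-43,100)]:
    c=p['camera_from_world']@np.array([*P,1]); print(p['cx']+p['fx']*c[0]/-c[2], p['cy']+p['fy']*c[1]/c[2])
p,w=cam('wrist'); W=w.reshape(-1,3)
exp={'king':((487.4,-42.9),[(63,69,12.5),(82,88,12.5)]),'small':((524.9,10.2),[(39,42,10)]),'tall':((540.6,-80.4),[(50,54,12),]),'spur':((532.8,-35.1),[(42,72,15)])}
for k,(c,sl) in exp.items():
    for a,b,R in sl:
        m=(W[:,2]>a)&(W[:,2]<b)&(np.hypot(W[:,0]-c[0],W[:,1]-c[1])<24)
        if m.sum()>8: print(k,(a,b),m.sum(),circ(W[m],R))
m=(W[:,2]>84)&(W[:,2]<90)&(np.hypot(W[:,0]-470,W[:,1]+258)<45)
print('rim',m.sum(), rect(W[m]), circ(W[m],26))
```

```text
284.8259043618318 136.86314082587754
284.6283799016474 154.38918575163527
king (63, 69) 82 (array([486.6, -43.5]), 0.4)
king (82, 88) 111 (array([486.9, -43.3]), 0.5)
small (39, 42) 27 (array([524.1,  10.2]), 0.47)
tall (50, 54) 31 (array([540. , -81.1]), 0.41)
spur (42, 72) 507 (array([532.5, -35.3]), 4.98)
rim 478 (array([ 471.1, -259.5]), array([54.5, 54.1]), 47.6) (array([ 471.1, -258.7]), 1.68)
```

carry_out(
  plan=[
    [[0,0,0],[0,0,-6],60],
    [[0,0,0],[-0.5,0,-20],60],
    [[0,0,0],[-0.5,0,-36],60],
    [[0,0,0],[-0.5,0,-52],60],
    [[0,0,0],[-0.5,0,-66],60],
    [[0,0,0],[-0.5,0,-77],60],
    [[0,0,0],[-0.5,0,-83],60],
    [[0,0,0],[-0.5,0,-84],60],
    [[0,0,0],[-0.5,0,-84],45],
    [[0,0,0],[-0.5,0,-84],30],
    [[0,0,0],[-0.5,0,-84],15],
    [[0,0,0],[-0.5,0,-84],15],
    [[0,0,0],[-0.5,0,-84],15],
    [[0,0,0],[-0.5,0,-84],15],
    [[0,0,0],[-0.5,0,-84],15],
  ],
)

```text
time_s: 5.68
eef_pos: [487.3, -43.7, 57.0]
ee_rot: [0.996, 0.085, 0.001, 0.0]
ft_force: [-0.5, -0.3, 5.8]
finger_gap: 0.266
```

carry_out(
  plan=[
    [[0,0,0],[0,0,4],15],
    [[0,0,0],[0,0,14],15],
    [[0,0,0],[0,0,30],15],
    [[0,0,0],[0,0,48],15],
    [[0,0,0],[0,0,64],15],
    [[0,0,0],[0,0,76],15],
    [[0,0,0],[0,0,80],15],
    [[0,0,0],[0,0,80],15],
  ],
)

```text
time_s: 6.68
eef_pos: [486.5, -43.5, 136.4]
ee_rot: [0.996, 0.085, 0.0, 0.0]
ft_force: [0.4, -1.1, -1.5]
finger_gap: 0.264
```

Run:
```python
from fit import *
p,w=cam('side'); save(p,'side2')
im=cv2.cvtColor(p['image'],cv2.COLOR_RGB2BGR)[60:240,180:360]; cv2.imwrite('pics/side2c.png',cv2.resize(im,None,fx=3,fy=3))
p,w=cam('wrist'); save(p,'wrist2')
```

```text
(no output)
```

View pics/side2c.png

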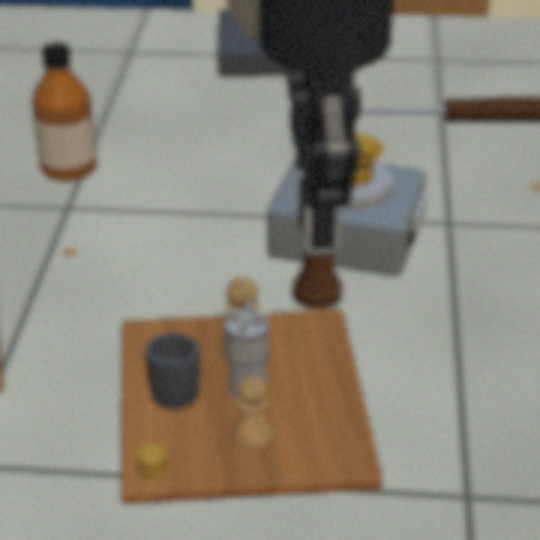

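View pics/wrist2.png

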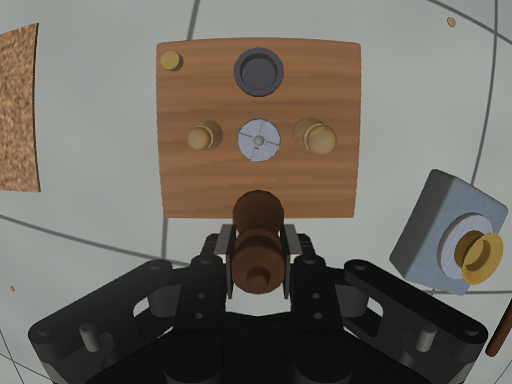

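carry_out(
  plan=[
    [[0,0,0],[-1,8,0],15],
    [[0,0,0],[-3,26,0],15],
    [[0,0,0],[-6,56,0],15],
    [[0,0,0],[-10,96,0],15],
    [[0,0,0],[-14,138,0],15],
    [[0,0,0],[-19,180,0],15],
    [[0,0,0],[-23,222,0],15],
    [[0,0,0],[-27,262,-4],15],
    [[0,0,0],[-31,294,-12],15],
    [[0,0,0],[-33,313,-26],15],
    [[0,0,0],[-33.5,320,-42],15],
    [[0,0,0],[-33.5,320.5,-58],15],
    [[0,0,0],[-33.5,320.5,-72],15],
    [[0,0,0],[-33.5,320.5,-81],15],
    [[0,0,0],[-33.5,320.5,-86],15],
    [[0,0,0],[-33.5,320.5,-87.5],15],
    [[0,0,0],[-33.5,320.5,-87.5],15],
    [[0,0,0],[-33.5,320.5,-87.5],15],
  ],
)

```text
time_s: 9.02
eef_pos: [453.4, 277.3, 49.2]
ee_rot: [0.996, 0.085, 0.001, -0.0]
ft_force: [-0.2, -0.2, -0.7]
finger_gap: 0.266
```

carry_out(
  plan=[
    [[0,0,0],[0,0,0],30],
    [[0,0,0],[0,0,0],40],
    [[0,0,0],[0,0,0],50],
    [[0,0,0],[0,0,0],50],
    [[0,0,0],[0,0,6],50],
    [[0,0,0],[0,0,20],50],
    [[0,0,0],[0,0,40],50],
    [[0,0,0],[0,0,60],50],
    [[0,0,0],[1,-4,78],50],
    [[0,0,0.1],[4,-16,88],50],
    [[0,0,0.25],[10,-40,90],50],
    [[0,0,0.42],[19,-78,90],50],
    [[0,0,0.59],[29,-118,90],50],
    [[0,0,0.76],[39,-160,90],50],
    [[0,0,0.93],[49,-202,90],50],
    [[0,0,1.1],[59,-244,90],50],
    [[0,0,1.27],[69,-285,90],50],
    [[0,0,1.42],[78,-322,90],50],
    [[0,0,1.52],[85,-348,90],50],
    [[0,0,1.57],[87,-358,88],50],
  ],
)

```text
time_s: 11.52
eef_pos: [540.6, -83.0, 137.9]
ee_rot: [0.644, 0.765, 0.0, 0.001]
ft_force: [0.5, 0.5, 0.1]
finger_gap: 0.581
```

Run:
```python
from fit import *
print(robot.state()['eef_pos'])
p,w=cam('side'); save(p,'side3')
p,w=cam('wrist'); save(p,'wrist3'); W=w.reshape(-1,3)
for k,(c,sl) in {'small':((524.9,10.2),[(39,42,10)]),'tall':((540.6,-80.4),[(50,54,12),])}.items():
    for a,b,R in sl:
        m=(W[:,2]>a)&(W[:,2]<b)&(np.hypot(W[:,0]-c[0],W[:,1]-c[1])<24)
        if m.sum()>8: print(k,(a,b),m.sum(),circ(W[m],R))
```

```text
[540.64310553 -83.02592782 137.92303836]
small (39, 42) 16 (array([525. ,  10.5]), 0.4)
tall (50, 54) 44 (array([540.5, -81.4]), 0.65)
```

View pics/side3.png

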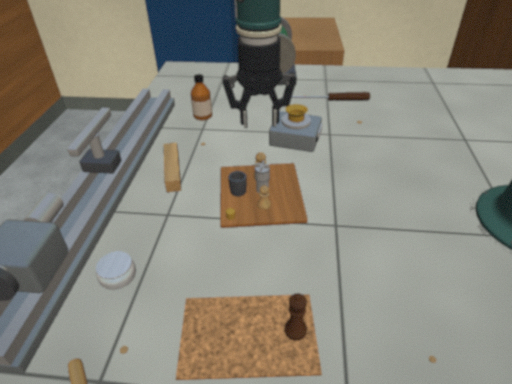

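View pics/wrist3.png

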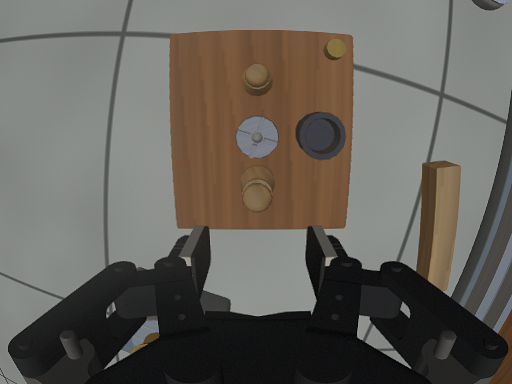

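carry_out(
  plan=[
    [[0,0,0],[0,0,-6],50],
    [[0,0,0],[0,0,-20],50],
    [[0,0,0],[0,0,-38],50],
    [[0,0,0],[0,0,-58],50],
    [[0,0,0],[0,0,-76],50],
    [[0,0,0],[0,0,-90],50],
    [[0,0,0],[0,0,-97],50],
    [[0,0,0],[0,0,-98],50],
    [[0,0,0],[0,0,-98],35],
    [[0,0,0],[0,0,-98],20],
    [[0,0,0],[0,0,-98],12],
    [[0,0,0],[0,0,-98],12],
    [[0,0,0],[0,0,-98],12],
    [[0,0,0],[0,0,-98],12],
    [[0,0,0],[0,0,-94],12],
    [[0,0,0],[0,0,-84],12],
    [[0,0,0],[0,0,-66],12],
    [[0,0,0],[0,0,-46],12],
    [[0,0,0],[0,0,-26],12],
    [[0,0,0],[0,0,-8],12],
  ],
)

```text
time_s: 14.12
eef_pos: [540.6, -81.1, 130.9]
ee_rot: [0.645, 0.765, 0.0, 0.001]
ft_force: [0.0, 0.8, -0.5]
finger_gap: 0.248
```

Run:
```python
from fit import *
p,w=cam('wrist'); save(p,'wrist4')
```

```text
(no output)
```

View pics/wrist4.png

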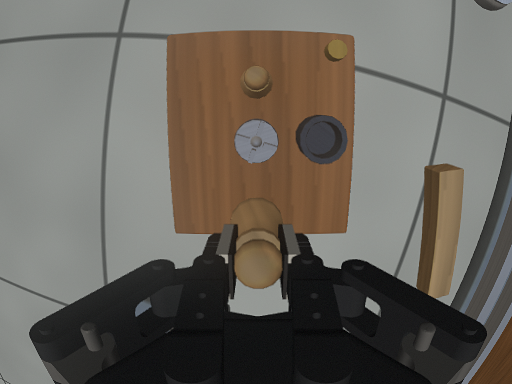

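carry_out(
  plan=[
    [[0,0,0],[0,8,2],12],
    [[0,0,0],[-1,28,3],12],
    [[0,0,0],[-3,60,3],12],
    [[0,0,0],[-5,102,3],12],
    [[0,0,0],[-7,146,3],12],
    [[0,0,0],[-9,190,3],12],
    [[0,0,0],[-11,234,3],12],
    [[0,0,0],[-13,278,0],12],
    [[0,0,0],[-15,320,-8],12],
    [[0,0,0],[-17,350,-22],12],
    [[0,0,0],[-17.5,364,-40],12],
    [[0,0,0],[-17.5,367,-58],12],
    [[0,0,0],[-17.5,367,-76],12],
    [[0,0,0],[-17.5,367,-89],12],
    [[0,0,0],[-17.5,367,-96],12],
    [[0,0,0],[-17.5,367,-97.5],12],
    [[0,0,0],[-17.5,367,-97.5],12],
    [[0,0,0],[-17.5,367,-97.5],12],
  ],
)

```text
time_s: 16.42
eef_pos: [523.1, 285.9, 31.7]
ee_rot: [0.645, 0.764, 0.001, 0.0]
ft_force: [0.2, -0.4, 0.1]
finger_gap: 0.244
```

carry_out(
  plan=[
    [[0,0,0],[0,0,0],28],
    [[0,0,0],[0,0,0],36],
    [[0,0,0],[0,0,0],44],
    [[0,0,0],[0,0,0],44],
    [[0,0,0],[0,0,6],44],
    [[0,0,0],[0,0,20],44],
    [[0,0,0],[0,0,40],44],
    [[0,0,0],[0,-2,60],44],
    [[0,0,0],[0,-12,76],44],
    [[0,0,0],[0,-36,84],44],
    [[0,0,0],[0,-76,86],44],
    [[0,0,0],[1,-120,86],44],
    [[0,0,0],[1,-164,86],44],
    [[0,0,0],[1.5,-206,84],44],
    [[0,0,0],[1.8,-244,78],44],
    [[0,0,0],[1.8,-266,66],44],
    [[0,0,0],[1.8,-275,50],44],
    [[0,0,0],[1.8,-275.8,46],44],
    [[0,0,0],[1.8,-275.8,46],44],
  ],
)

```text
time_s: 18.8
eef_pos: [523.6, 10.6, 76.6]
ee_rot: [0.644, 0.765, -0.0, -0.001]
ft_force: [0.4, 0.6, -1.2]
finger_gap: 0.515
```

Run:
```python
from fit import *
p,w=cam('side'); save(p,'side5')
p,w=cam('wrist'); save(p,'wrist5')
```

```text
(no output)
```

View pics/side5.png

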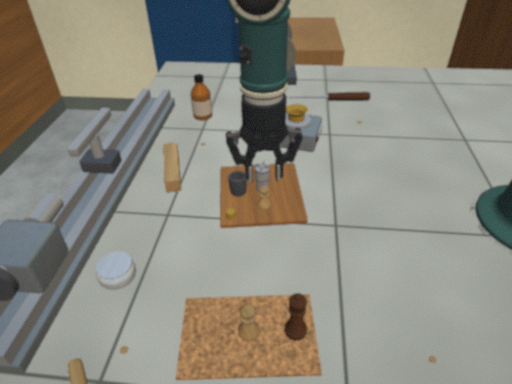

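View pics/wrist5.png

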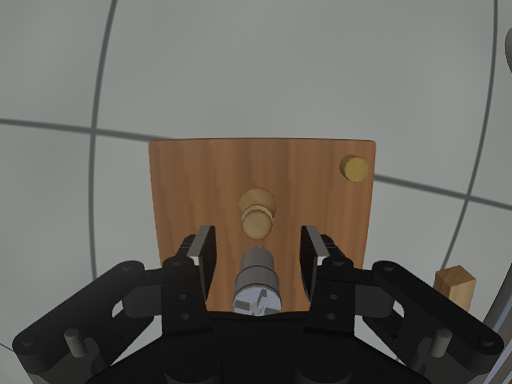

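carry_out(
  plan=[
    [[0,0,0],[0,0,-8],44],
    [[0,0,0],[0,0,-22],44],
    [[0,0,0],[0,0,-38],44],
    [[0,0,0],[0,0,-48],44],
    [[0,0,0],[0,0,-51],44],
    [[0,0,0],[0,0,-51],44],
    [[0,0,0],[0,0,-51],30],
    [[0,0,0],[0,0,-51],18],
    [[0,0,0],[0,0,-51],8],
    [[0,0,0],[0,0,-51],8],
    [[0,0,0],[0,0,-51],8],
    [[0,0,0],[0,0,-51],8],
    [[0,0,0],[0,0,-51],8],
    [[0,0,0],[0,0,-47],8],
    [[0,0,0],[0,0,-36],8],
    [[0,0,0],[0,0,-18],8],
    [[0,0,0],[0,0,2],8],
    [[0,0,0],[0,0,18],8],
    [[0,0,0],[0,0,24],8],
    [[0,0,0],[0,0,24],8],
  ],
)

```text
time_s: 21.4
eef_pos: [524.7, 10.2, 101.9]
ee_rot: [0.645, 0.765, 0.0, 0.0]
ft_force: [-0.4, 0.0, -0.3]
finger_gap: 0.19
```

Run:
```python
from fit import *
p,w=cam('wrist'); save(p,'wrist6')
```

```text
(no output)
```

View pics/wrist6.png

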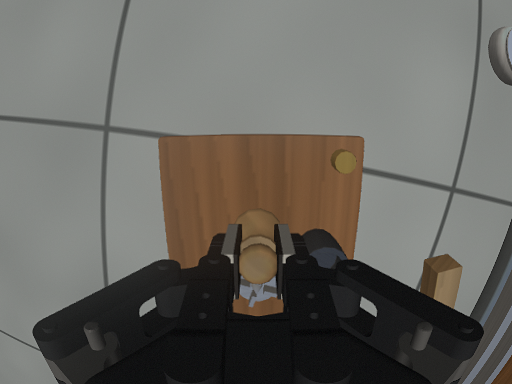

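carry_out(
  plan=[
    [[0,0,0],[3,10,0],8],
    [[0,0,0],[8,34,0],8],
    [[0,0,0],[17,72,0],8],
    [[0,0,0],[28,116,0],8],
    [[0,0,0],[38,160,0],8],
    [[0,0,0],[48,204,0],8],
    [[0,0,0],[58,244,-3],8],
    [[0,0,0],[65,272,-12],8],
    [[0,0,0],[67.7,283,-26],8],
    [[0,0,0],[67.7,284.8,-42],8],
    [[0,0,0],[67.7,284.8,-58],8],
    [[0,0,0],[67.7,284.8,-72],8],
    [[0,0,0],[67.7,284.8,-80],8],
    [[0,0,0],[67.7,284.8,-82.5],8],
    [[0,0,0],[67.7,284.8,-82.5],8],
    [[0,0,0],[67.7,284.8,-82.5],20],
    [[0,0,0],[67.7,284.8,-82.5],28],
    [[0,0,0],[67.7,284.8,-82.5],40],
    [[0,0,0],[67.7,284.8,-82.5],40],
  ],
)

```text
time_s: 23.82
eef_pos: [592.0, 295.1, 18.8]
ee_rot: [0.644, 0.765, 0.0, 0.0]
ft_force: [-0.5, -0.1, 0.5]
finger_gap: 0.468
```

carry_out(
  plan=[
    [[0,0,0],[0,0,6],40],
    [[0,0,0],[0,0,22],40],
    [[0,0,0],[0,0,44],40],
    [[0,0,0],[0,0,66],40],
    [[0,0,0],[0,-2,86],44],
    [[0,0,-0.08],[-2,-10,100],50],
    [[0,0,-0.22],[-6,-32,106],50],
    [[0,0,-0.4],[-12,-68,106],50],
    [[0,0,-0.58],[-20,-110,106],50],
    [[0,0,-0.76],[-28,-154,106],50],
    [[0,0,-0.94],[-36,-198,106],50],
    [[0,0,-1.12],[-44,-242,106],50],
    [[0,0,-1.3],[-51,-282,106],50],
    [[0,0,-1.45],[-57,-312,106],50],
    [[0,0,-1.54],[-59.5,-327,106],50],
    [[0,0,-1.57],[-59.7,-330.6,106],50],
    [[0,0,-1.57],[-59.7,-330.6,106],50],
    [[0,0,-1.57],[-59.7,-330.6,106],50],
  ],
)

```text
time_s: 26.08
eef_pos: [532.5, -34.9, 125.0]
ee_rot: [0.996, 0.086, 0.0, -0.0]
ft_force: [-0.3, 0.7, -0.7]
finger_gap: 0.586
```

Run:
```python
from fit import *
print(robot.state()['eef_pos'])
p,w=cam('side'); save(p,'side7'); W=w.reshape(-1,3)
for k,c,a,b,R in [('king',(453,277),55,61,12.5),('tall',(522.5,286),42,46,12),('small',(592,295),31,34,10)]:
    m=(W[:,2]>a)&(W[:,2]<b)&(np.hypot(W[:,0]-c[0],W[:,1]-c[1])<24); print(k,circ(W[m],R))
p,w=cam('wrist'); save(p,'wrist7'); W=w.reshape(-1,3)
for a,b in [(42,70),(68,71.5),(50,71)]:
    m=(W[:,2]>a)&(W[:,2]<b)&(np.hypot(W[:,0]-532,W[:,1]+35.5)<21); print(m.sum(),circ(W[m],15))
m=(W[:,2]>69)&(W[:,2]<90)&(np.hypot(W[:,0]-532,W[:,1]+35.5)<21); print(rect(W[m]))
m=(W[:,2]>84)&(W[:,2]<90)&(np.hypot(W[:,0]-470,W[:,1]+258)<45)
print('rim',m.sum(), rect(W[m]), circ(W[m],26))
```

```text
[532.52087439 -34.93040229 125.04849392]
king (array([452.2, 276. ]), 0.69)
tall (array([521.7, 284.5]), 0.88)
small (array([592.7, 292.8]), 1.2)
324 (array([532.4, -35.6]), 0.29)
208 (array([532.3, -35.5]), 3.7)
304 (array([532.3, -35.6]), 1.58)
(array([532.7, -35.5]), array([30. , 29.7]), 79.8)
rim 238 (array([ 479.9, -263.5]), array([55.7, 33.7]), 64.8) (array([ 470.3, -258.6]), 1.42)
```

View pics/side7.png

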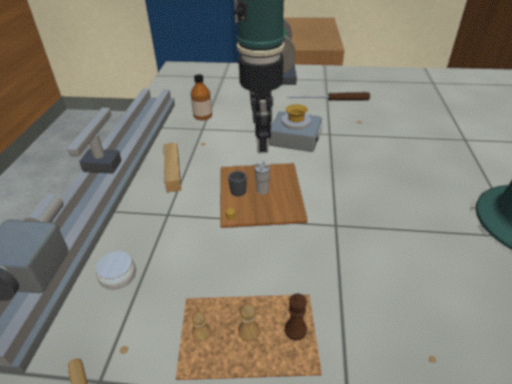

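View pics/wrist7.png

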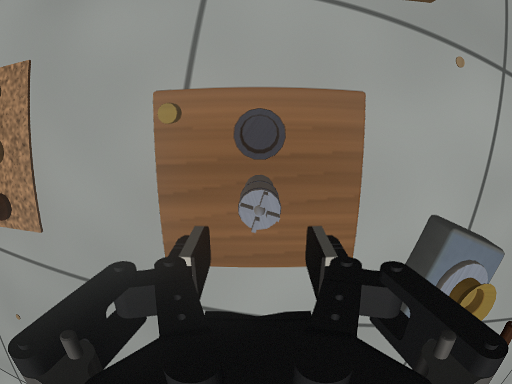

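carry_out(
  plan=[
    [[0,0,0],[0,0,-6],50],
    [[0,0,0],[0,0,-20],50],
    [[0,0,0],[0,0,-36],50],
    [[0,0,0],[0,0,-52],50],
    [[0,0,0],[0,0,-68],50],
    [[0,0,0],[0,0,-79],50],
    [[0,0,0],[0,0,-83],50],
    [[0,0,0],[0,0,-83.5],50],
    [[0,0,0],[0,0,-83.5],36],
    [[0,0,0],[0,0,-83.5],26],
    [[0,0,0],[0,0,-83.5],16],
    [[0,0,0],[0,0,-83.5],16],
    [[0,0,0],[0,0,-83.5],16],
    [[0,0,0],[0,0,-83.5],16],
    [[0,0,0],[0,0,-80],16],
    [[0,0,0],[0,0,-68],16],
    [[0,0,0],[0,0,-50],16],
    [[0,0,0],[0,0,-30],16],
    [[0,0,0],[0,0,-10],16],
    [[0,0,0],[0,0,6],16],
  ],
)

```text
time_s: 28.68
eef_pos: [532.8, -35.7, 132.8]
ee_rot: [0.996, 0.085, 0.001, 0.0]
ft_force: [0.2, -1.0, -2.9]
finger_gap: 0.337
```

Run:
```python
from fit import *
p,w=cam('wrist'); save(p,'wrist8')
```

```text
(no output)
```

View pics/wrist8.png

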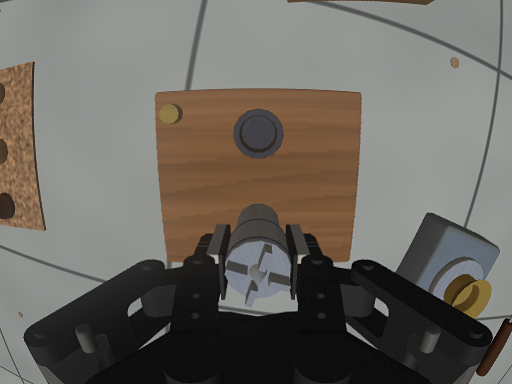

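carry_out(
  plan=[
    [[0,0,0],[-2,-6,5],16],
    [[0,0,0],[-6,-22,10],16],
    [[0,0,0],[-13,-48,10],16],
    [[0,0,0],[-23,-84,10],16],
    [[0,0,0],[-33,-120,10],16],
    [[0,0,0],[-43,-156,10],16],
    [[0,0,0],[-52,-188,10],16],
    [[0,0,0],[-58,-210,10],16],
    [[0,0,0],[-61,-221,10],16],
    [[0,0,0],[-61.5,-223.2,10],16],
    [[0,0,0],[-61.5,-223.2,10],16],
    [[0,0,0],[-61.5,-223.2,10],16],
    [[0,0,0],[-61.5,-223.2,10],16],
  ],
)

```text
time_s: 30.35
eef_pos: [471.0, -258.2, 140.8]
ee_rot: [0.996, 0.086, 0.0, -0.0]
ft_force: [1.1, 0.1, -3.2]
finger_gap: 0.329
```

Run:
```python
from fit import *
print(robot.state()['eef_pos'])
for n in ['wrist','side','scene']:
    p,w=cam(n); save(p,n+'9'); W=w.reshape(-1,3)
    m=(W[:,2]>84)&(W[:,2]<90)&(np.hypot(W[:,0]-470.5,W[:,1]+258.5)<33)
    print('rim',m.sum(), rect(W[m]), circ(W[m],26))
    m=(W[:,2]>112)&(W[:,2]<128)&(np.hypot(W[:,0]-470.5,W[:,1]+258.5)<20)
    if m.sum()>8: print('foot',m.sum(), circ(W[m],13))
    if n!='wrist': 
        im=cv2.cvtColor(p['image'],cv2.COLOR_RGB2BGR); c=p['camera_from_world']@[471,-259,110,1]; u=int(p['cx']+p['fx']*c[0]/-c[2]); v=int(p['cy']+p['fy']*c[1]/c[2]); print(u,v)
        cv2.imwrite('pics/%s9c.png'%n,cv2.resize(im[max(v-60,0):v+60,max(0,u-60):u+60],None,fx=5,fy=5,interpolation=cv2.INTER_CUBIC))
```

```text
[ 471.0157611  -258.15619717  140.79582107]
rim 962 (array([ 475.5, -259.2]), array([44.9, 54.3]), 7.2) (array([ 469.8, -259.9]), 1.64)
foot 329 (array([ 470.3, -258. ]), 0.2)
rim 65 (array([ 469.2, -259.5]), array([52.3, 50.7]), 89.9) (array([ 469.2, -259.1]), 1.89)
foot 69 (array([ 469.3, -259.6]), 1.37)
296 99
rim 59 (array([ 472. , -258.9]), array([52.8, 51.5]), 69.0) (array([ 471.7, -258.3]), 1.59)
foot 80 (array([ 469.4, -258. ]), 1.34)
135 143
```

View pics/wrist9.png

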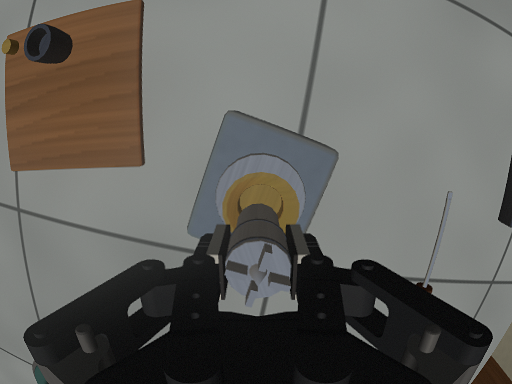

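View pics/side9c.png

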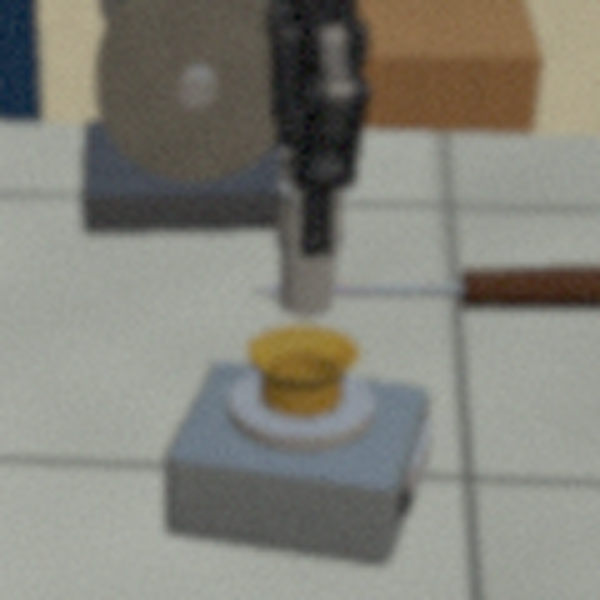

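View pics/scene9c.png

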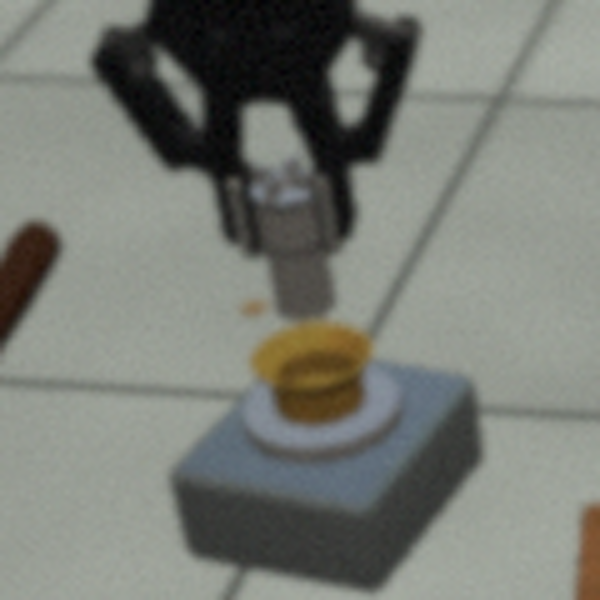

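carry_out(
  plan=[
    [[0,0,0],[0.5,-0.7,-6],16],
    [[0,0,0],[0.5,-0.7,-14],16],
    [[0,0,0],[0.5,-0.7,-21],16],
    [[0,0,0],[0.5,-0.7,-27],16],
    [[0,0,0],[0.5,-0.7,-32],16],
    [[0,0,0],[0.5,-0.7,-36],16],
    [[0,0,0],[0.5,-0.7,-40],16],
    [[0,0,0],[0.5,-0.7,-43],16],
    [[0,0,0],[0.5,-0.7,-45],16],
    [[0,0,0],[0.5,-0.7,-45],16],
  ],
)

```text
time_s: 31.75
eef_pos: [471.2, -259.5, 95.6]
ee_rot: [0.996, 0.085, -0.0, -0.0]
ft_force: [-0.3, 0.8, -2.9]
finger_gap: 0.337
```

carry_out(
  plan=[
    [[0,0,0],[0,0,-1.5],16],
    [[0,0,0],[0,0,-2.3],16],
    [[0,0,0],[0,0,-2.3],16],
  ],
)

```text
time_s: 32.12
eef_pos: [471.6, -259.6, 94.2]
ee_rot: [0.996, 0.085, 0.0, 0.0]
ft_force: [-0.6, 1.6, 2.9]
finger_gap: 0.336
```

carry_out(
  plan=[
    [[0,0,0],[0,0,0],32],
    [[0,0,0],[0,0,0],36],
    [[0,0,0],[0,0,0],42],
    [[0,0,0],[0,0,0],50],
    [[0,0,0],[0,0,0],50],
    [[0,0,0],[0,0,6],50],
    [[0,0,0],[0,0,20],50],
    [[0,0,0],[0,0,40],50],
    [[0,0,0],[0,0,60],50],
    [[0,0,0],[0,0,70],50],
  ],
)

```text
time_s: 33.38
eef_pos: [472.3, -260.1, 166.0]
ee_rot: [0.996, 0.085, 0.001, 0.001]
ft_force: [0.4, -0.0, 0.1]
finger_gap: 0.588
```

Run:
```python
from fit import *
for n in ['wrist','side','scene']:
    p,w=cam(n); save(p,n+'10'); W=w.reshape(-1,3)
    m=(W[:,2]>98)&(W[:,2]<122)&(np.hypot(W[:,0]-470.5,W[:,1]+258.5)<20)
    if m.sum()>8: print('body',m.sum(), circ(W[m],15))
    m=(np.hypot(W[:,0]-470.5,W[:,1]+258.5)<10)&(W[:,2]<145); print('top',np.percentile(W[m][:,2],[50,95,99,100]))
    m=(np.hypot(W[:,0]-470.5,W[:,1]+258.5)<13)&(W[:,2]>115)&(W[:,2]<150); print('toprect',rect(W[m]))
    m=(W[:,2]>84)&(W[:,2]<90)&(np.hypot(W[:,0]-470.5,W[:,1]+258.5)<33); m&=(np.hypot(W[:,0]-470.5,W[:,1]+258.5)>22)
    print('rim',m.sum(), rect(W[m]), circ(W[m],26))
    if n!='wrist': 
        im=cv2.cvtColor(p['image'],cv2.COLOR_RGB2BGR); c=p['camera_from_world']@[471,-259,110,1]; u=int(p['cx']+p['fx']*c[0]/-c[2]); v=int(p['cy']+p['fy']*c[1]/c[2])
        cv2.imwrite('pics/%s10c.png'%n,cv2.resize(im[max(v-60,0):v+60,max(0,u-60):u+60],None,fx=4,fy=4,interpolation=cv2.INTER_CUBIC))
```

```text
body 361 (array([ 471. , -259.5]), 0.2)
top [125.05845387 132.76880187 133.57274332 135.09146651]
toprect (array([ 470.6, -258.7]), array([25.5, 25.5]), 1.1)
rim 835 (array([ 473.5, -259. ]), array([48.4, 54. ]), 13.2) (array([ 469.9, -259.7]), 1.51)
body 117 (array([ 469.7, -260.8]), 1.23)
top [124.94782434 131.86126911 133.72787874 134.95838913]
toprect (array([ 469.9, -256.7]), array([24. , 21.7]), 29.4)
rim 41 (array([ 469.2, -254. ]), array([46.7, 50.7]), 89.9) (array([ 468.6, -259.5]), 1.43)
body 134 (array([ 493.5, -248. ]), 4.98)
top [126.43077386 132.10225531 132.7277364  132.85291882]
toprect (array([ 472.3, -258.9]), array([22.5, 22.2]), 36.3)
rim 41 (array([ 474.6, -257.3]), array([48. , 53.3]), 19.7) (array([ 471.5, -259. ]), 1.44)
```

View pics/wrist10.png

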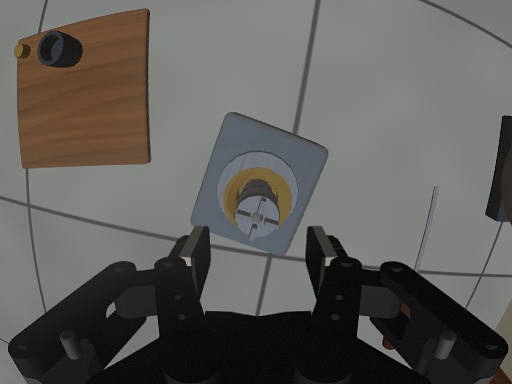

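View pics/side10c.png

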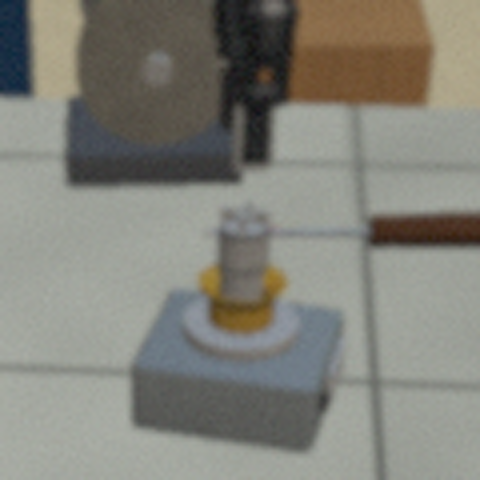

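View pics/side10.png

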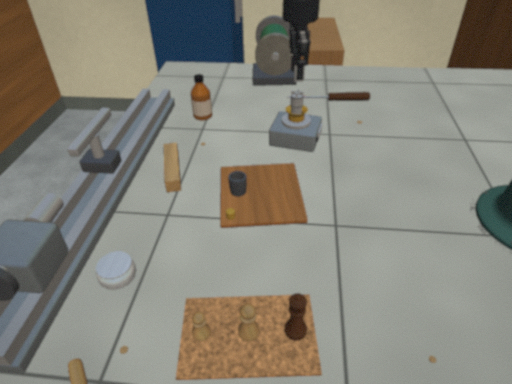

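carry_out(
  plan=[
    [[0,0,0.05],[2,10,0],50],
    [[0,0,0.18],[7,34,0],48],
    [[0,0,0.34],[16,74,0],44],
    [[0,0,0.5],[26,120,0],44],
    [[0,0,0.66],[36,167,0],44],
    [[0,0,0.82],[46,214,0],44],
    [[0,0,0.98],[57,261,0],44],
    [[0,0,1.14],[67,308,0],44],
    [[0,0,1.3],[77,355,0],44],
    [[0,0,1.44],[87,402,0],44],
    [[0,0,1.53],[97,447,0],44],
    [[0,0,1.57],[106,488,-4],44],
    [[0,0,1.57],[113,521,-14],44],
    [[0,0,1.57],[118,543,-30],44],
    [[0,0,1.57],[120.5,553,-48],44],
    [[0,0,1.57],[120.7,554.5,-66],44],
    [[0,0,1.57],[120.7,554.5,-76],44],
    [[0,0,1.57],[120.7,554.5,-80],44],
    [[0,0,1.57],[120.7,554.5,-80],44],
  ],
)

```text
time_s: 35.9
eef_pos: [592.1, 294.3, 83.6]
ee_rot: [0.645, 0.764, -0.0, 0.0]
ft_force: [-0.3, 0.6, -0.2]
finger_gap: 0.514
```

Run:
```python
from fit import *
s=robot.state();print(s['eef_pos'],s['joints'][5])
p,w=cam('wrist'); save(p,'wrist11'); W=w.reshape(-1,3)
for k,c,a,b,R in [('king',(453,277),55,61,12.5),('tall',(522.5,286),42,46,12),('small',(592,295),31,34,10)]:
    m=(W[:,2]>a)&(W[:,2]<b)&(np.hypot(W[:,0]-c[0],W[:,1]-c[1])<24); 
    if m.sum()>8: print(k,circ(W[m],R))
```

```text
[592.13815866 294.3179092   83.5681593 ] 0.2544781413527765
king (array([453.2, 277.2]), 0.64)
tall (array([522.5, 286. ]), 0.4)
small (array([593.4, 294.2]), 0.53)
```

View pics/wrist11.png

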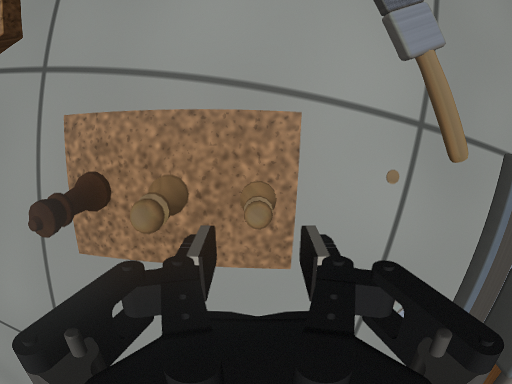

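carry_out(
  plan=[
    [[0,0,0],[0,0,-8],44],
    [[0,0,0],[0,0,-24],44],
    [[0,0,0],[0,0,-42],44],
    [[0,0,0],[0,0,-57],44],
    [[0,0,0],[0,0,-64],44],
    [[0,0,0],[0,0,-64.8],44],
    [[0,0,0],[0,0,-64.8],44],
    [[0,0,0],[0,0,-64.8],30],
    [[0,0,0],[0,0,-64.8],18],
    [[0,0,0],[0,0,-64.8],8],
    [[0,0,0],[0,0,-64.8],8],
    [[0,0,0],[0,0,-64.8],8],
    [[0,0,0],[0,0,-64.8],8],
    [[0,0,0],[0,0,-64.8],8],
    [[0,0,0],[0,0,-60],8],
    [[0,0,0],[0,0,-46],8],
    [[0,0,0],[0,0,-26],8],
    [[0,0,0],[0,0,-6],8],
    [[0,0,0],[0,0,8],8],
    [[0,0,0],[0,0,12],8],
  ],
)

```text
time_s: 38.45
eef_pos: [593.1, 295.5, 97.7]
ee_rot: [0.645, 0.765, 0.001, 0.001]
ft_force: [-0.1, 0.8, 0.3]
finger_gap: 0.196
```

carry_out(
  plan=[
    [[0,0,0],[-3,-10,0],8],
    [[0,0,0],[-8,-34,0],8],
    [[0,0,0],[-17,-72,0],8],
    [[0,0,0],[-28,-116,0],8],
    [[0,0,0],[-38,-160,0],8],
    [[0,0,0],[-48,-204,0],8],
    [[0,0,0],[-58,-244,0],8],
    [[0,0,0],[-65,-272,-4],8],
    [[0,0,0],[-67.7,-283,-12],8],
    [[0,0,0],[-67.7,-284.8,-26],8],
    [[0,0,0],[-67.7,-284.8,-42],8],
    [[0,0,0],[-67.7,-284.8,-56],8],
    [[0,0,0],[-67.7,-284.8,-65],8],
    [[0,0,0],[-67.7,-284.8,-68.5],8],
    [[0,0,0],[-67.7,-284.8,-68.8],8],
    [[0,0,0],[-67.7,-284.8,-68.8],8],
    [[0,0,0],[-67.7,-284.8,-68.8],20],
    [[0,0,0],[-67.7,-284.8,-68.8],28],
    [[0,0,0],[-67.7,-284.8,-68.8],40],
    [[0,0,0],[-67.7,-284.8,-68.8],40],
  ],
)

```text
time_s: 40.95
eef_pos: [524.3, 10.2, 26.5]
ee_rot: [0.645, 0.765, -0.0, -0.0]
ft_force: [-0.4, 0.3, -0.2]
finger_gap: 0.467
```

carry_out(
  plan=[
    [[0,0,0],[0,0,6],40],
    [[0,0,0],[0,0,22],40],
    [[0,0,0],[0,0,44],44],
    [[0,0,0],[0,2,64],44],
    [[0,0,0],[0,12,80],44],
    [[0,0,0],[0,36,88],44],
    [[0,0,0],[0,76,88],44],
    [[0,0,0],[-1,120,88],44],
    [[0,0,0],[-1,164,88],44],
    [[0,0,0],[-1.5,206,88],44],
    [[0,0,0],[-1.8,244,84],44],
    [[0,0,0],[-1.8,266,76],44],
    [[0,0,0],[-1.8,274,66],44],
    [[0,0,0],[-1.8,275.8,60],44],
    [[0,0,0],[-1.8,275.8,60],44],
  ],
)

```text
time_s: 42.82
eef_pos: [521.8, 284.6, 85.5]
ee_rot: [0.645, 0.764, -0.001, -0.0]
ft_force: [-0.5, -0.2, 0.3]
finger_gap: 0.511
```

Run:
```python
from fit import *
s=robot.state();print(s['eef_pos'],s['joints'][5])
p,w=cam('wrist'); save(p,'wrist12'); W=w.reshape(-1,3)
for k,c,a,b,R in [('king',(453,277),55,61,12.5),('tall',(522.5,286),42,46,12),('small',(592,295),31,34,10)]:
    m=(W[:,2]>a)&(W[:,2]<b)&(np.hypot(W[:,0]-c[0],W[:,1]-c[1])<24); 
    if m.sum()>8: print(k,circ(W[m],R))
for n in ['side','scene']:
    p,w=cam(n); save(p,n+'12'); W=w.reshape(-1,3)
    m=(W[:,2]>39)&(W[:,2]<42)&(np.hypot(W[:,0]-525,W[:,1]-10)<24)
    if m.sum()>8: print(n,circ(W[m],10))
```

```text
[521.79249675 284.64675343  85.48368398] 0.2887652168774625
king (array([453.2, 276.9]), 0.51)
tall (array([522.9, 285.7]), 0.37)
```

View pics/side12.png

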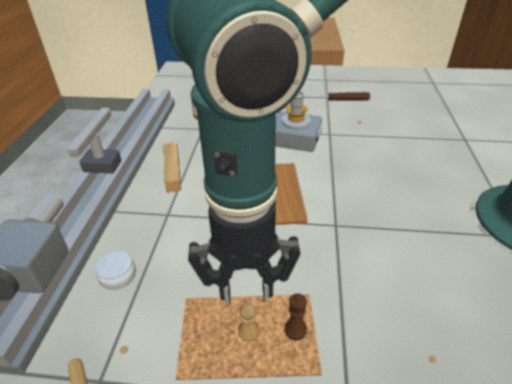

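carry_out(
  plan=[
    [[0,0,0],[0,0,-8],44],
    [[0,0,0],[0,0,-24],44],
    [[0,0,0],[0,0,-40],44],
    [[0,0,0],[0,0,-51],44],
    [[0,0,0],[0,0,-55],44],
    [[0,0,0],[0,0,-55.4],44],
    [[0,0,0],[0,0,-55.4],44],
    [[0,0,0],[0,0,-55.4],32],
    [[0,0,0],[0,0,-55.4],20],
    [[0,0,0],[0,0,-55.4],12],
    [[0,0,0],[0,0,-55.4],12],
    [[0,0,0],[0,0,-55.4],12],
    [[0,0,0],[0,0,-55.4],12],
    [[0,0,0],[0,0,-51],12],
    [[0,0,0],[0,0,-38],12],
    [[0,0,0],[0,0,-18],12],
    [[0,0,0],[0,0,4],12],
    [[0,0,0],[0,0,24],12],
    [[0,0,0],[0,0,38],12],
    [[0,0,0],[0,0,43],12],
  ],
)

```text
time_s: 45.48
eef_pos: [523.2, 286.3, 131.3]
ee_rot: [0.645, 0.765, 0.001, 0.0]
ft_force: [0.3, -1.0, -0.7]
finger_gap: 0.244
```

carry_out(
  plan=[
    [[0,0,0],[0,-8,2],12],
    [[0,0,0],[1,-28,2],12],
    [[0,0,0],[3,-60,2],12],
    [[0,0,0],[5,-102,2],12],
    [[0,0,0],[7,-146,2],12],
    [[0,0,0],[9,-190,2],12],
    [[0,0,0],[11,-234,2],12],
    [[0,0,0],[13,-278,2],12],
    [[0,0,0],[15,-320,0],12],
    [[0,0,0],[17,-350,-10],12],
    [[0,0,0],[17.5,-364,-26],12],
    [[0,0,0],[17.5,-367,-46],12],
    [[0,0,0],[17.5,-367,-66],12],
    [[0,0,0],[17.5,-367,-80],12],
    [[0,0,0],[17.5,-367,-88],12],
    [[0,0,0],[17.5,-367,-90],12],
    [[0,0,0],[17.5,-367,-90.4],12],
    [[0,0,0],[17.5,-367,-90.4],12],
  ],
)

```text
time_s: 47.72
eef_pos: [540.1, -80.8, 40.0]
ee_rot: [0.644, 0.765, 0.0, 0.0]
ft_force: [-3.6, 1.3, 6.0]
finger_gap: 0.245
```

carry_out(
  plan=[
    [[0,0,0],[0,0,0],28],
    [[0,0,0],[0,0,0],36],
    [[0,0,0],[0,0,0],46],
    [[0,0,0],[0,0,0],50],
    [[0,0,0],[0,0,6],50],
    [[0,0,0],[0,0,20],50],
    [[0,0,0],[0,0,42],50],
    [[0,0,0],[0,0,64],50],
    [[0,0,0],[-1,4,84],50],
    [[0,0,-0.1],[-4,16,96],50],
    [[0,0,-0.25],[-10,40,100],50],
    [[0,0,-0.42],[-19,78,100],50],
    [[0,0,-0.59],[-29,118,100],50],
    [[0,0,-0.76],[-39,160,100],50],
    [[0,0,-0.93],[-49,202,100],50],
    [[0,0,-1.1],[-59,244,100],50],
    [[0,0,-1.27],[-69,285,100],50],
    [[0,0,-1.42],[-78,322,100],50],
    [[0,0,-1.52],[-85,348,96],50],
    [[0,0,-1.57],[-87,358,90],50],
  ],
)

```text
time_s: 50.22
eef_pos: [453.1, 278.9, 130.8]
ee_rot: [0.996, 0.085, 0.001, -0.001]
ft_force: [0.5, -0.2, -0.3]
finger_gap: 0.585
```

Run:
```python
from fit import *
s=robot.state();print(s['eef_pos'],s['joints'][5])
p,w=cam('wrist'); save(p,'wrist13'); W=w.reshape(-1,3)
for k,c,a,b,R in [('king',(453,277),55,61,12.5)]:
    m=(W[:,2]>a)&(W[:,2]<b)&(np.hypot(W[:,0]-c[0],W[:,1]-c[1])<24); 
    if m.sum()>8: print(k,circ(W[m],R))
p,w=cam('scene'); save(p,'scene13'); W=w.reshape(-1,3)
for k,(c,sl) in {'small':((524.9,10.2),[(39,42,10)]),'tall':((540.6,-80.4),[(50,54,12),])}.items():
    for a,b,R in sl:
        m=(W[:,2]>a)&(W[:,2]<b)&(np.hypot(W[:,0]-c[0],W[:,1]-c[1])<24)
        if m.sum()>8: print(k,(a,b),m.sum(),circ(W[m],R))
im=cv2.cvtColor(p['image'],cv2.COLOR_RGB2BGR)
cv2.imwrite('pics/scene13c.png',cv2.resize(im[120:260,100:300],None,fx=3.5,fy=3.5,interpolation=cv2.INTER_CUBIC))
```

```text
[453.11995321 278.9432532  130.82983762] 1.904816285039585
king (array([452.9, 277.5]), 0.46)
small (39, 42) 16 (array([523.5,  11.8]), 1.51)
tall (50, 54) 22 (array([538.1, -80.6]), 1.74)
```

View pics/scene13c.png

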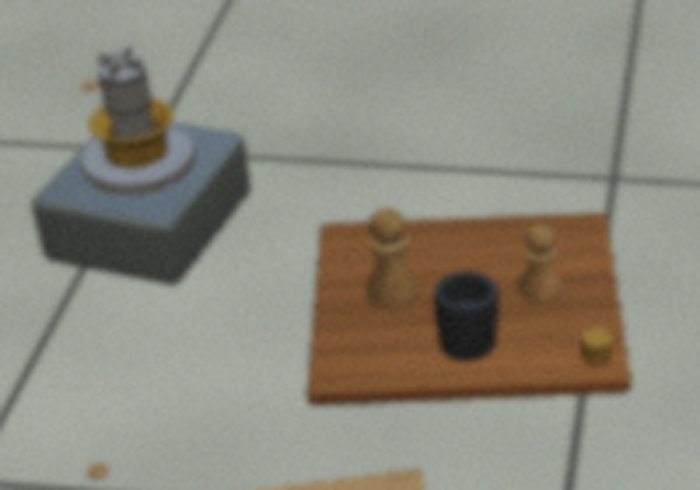

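View pics/wrist13.png

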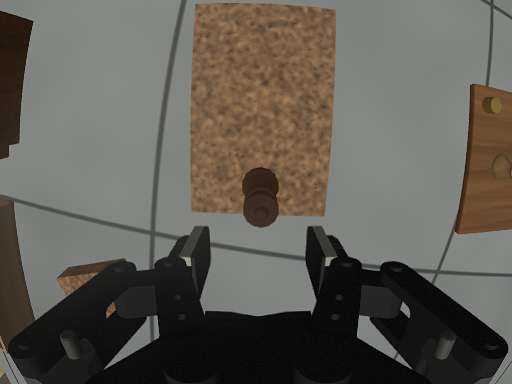

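carry_out(
  plan=[
    [[0,0,0],[0,0,-6],50],
    [[0,0,0],[0,0,-22],50],
    [[0,0,0],[0,0,-40],50],
    [[0,0,0],[0,0,-58],50],
    [[0,0,0],[0,0,-72],50],
    [[0,0,0],[0,0,-79],50],
    [[0,0,0],[0,0,-80.5],50],
    [[0,0,0],[0,0,-80.5],50],
    [[0,0,0],[0,0,-80.5],36],
    [[0,0,0],[0,0,-80.5],24],
    [[0,0,0],[0,0,-80.5],15],
    [[0,0,0],[0,0,-80.5],15],
    [[0,0,0],[0,0,-80.5],15],
    [[0,0,0],[0,0,-80.5],15],
    [[0,0,0],[0,0,-76],15],
    [[0,0,0],[0,0,-62],15],
    [[0,0,0],[0,0,-42],15],
    [[0,0,0],[0,0,-20],15],
    [[0,0,0],[0,0,-2],15],
    [[0,0,0],[0,0,7],15],
  ],
)

```text
time_s: 52.82
eef_pos: [453.6, 277.4, 138.0]
ee_rot: [0.996, 0.085, 0.001, -0.0]
ft_force: [-1.1, 0.1, -0.9]
finger_gap: 0.263
```

carry_out(
  plan=[
    [[0,0,0],[1,-8,0],15],
    [[0,0,0],[3,-26,0],15],
    [[0,0,0],[6,-56,0],15],
    [[0,0,0],[10,-96,0],15],
    [[0,0,0],[14,-138,0],15],
    [[0,0,0],[19,-180,0],15],
    [[0,0,0],[23,-222,0],15],
    [[0,0,0],[27,-262,0],15],
    [[0,0,0],[31,-294,-4],15],
    [[0,0,0],[33,-313,-14],15],
    [[0,0,0],[33.5,-320,-30],15],
    [[0,0,0],[33.5,-320.5,-48],15],
    [[0,0,0],[33.5,-320.5,-64],15],
    [[0,0,0],[33.5,-320.5,-74],15],
    [[0,0,0],[33.5,-320.5,-78.5],15],
    [[0,0,0],[33.5,-320.5,-79.5],15],
    [[0,0,0],[33.5,-320.5,-79.5],15],
    [[0,0,0],[33.5,-320.5,-79.5],15],
  ],
)

```text
time_s: 55.08
eef_pos: [487.2, -43.1, 57.7]
ee_rot: [0.996, 0.085, 0.001, -0.0]
ft_force: [-1.6, 1.1, 7.0]
finger_gap: 0.265
```

carry_out(
  plan=[
    [[0,0,0],[0,0,0],30],
    [[0,0,0],[0,0,0],40],
    [[0,0,0],[0,0,0],50],
    [[0,0,0],[0,0,0],50],
    [[0,0,0],[0,0,6],50],
    [[0,0,0],[0,0,20],50],
    [[0,0,0],[0,0,40],50],
    [[0,0,0],[0,0,62],50],
    [[0,0,0],[0,0,84],50],
    [[0,0,0],[0,0,106],50],
    [[0,0,0],[-4,0,124],50],
    [[0,0,0],[-12,0,136],50],
    [[0,0,0],[-16,0,142],50],
    [[0,0,0],[-16,0,142],50],
    [[0,0,0],[-16,0,142],50],
  ],
)

```text
time_s: 56.95
eef_pos: [470.0, -43.5, 198.0]
ee_rot: [0.996, 0.085, -0.001, -0.0]
ft_force: [0.4, -0.1, 0.1]
finger_gap: 0.591
```

Run:
```python
from fit import *
s=robot.state();print(s['eef_pos'],s['time_s'])
exp={'king':((487.4,-42.9),[(63,69,12.5),(82,88,12.5)]),'small':((524.9,10.2),[(39,42,10)]),'tall':((540.6,-80.4),[(50,54,12),]),'chuck':((583,-26.4),[(18,53,19)])}
for n in ['wrist','side','scene']:
    p,w=cam(n); save(p,n+'14'); W=w.reshape(-1,3)
    for k,(c,sl) in exp.items():
        for a,b,R in sl:
            m=(W[:,2]>a)&(W[:,2]<b)&(np.hypot(W[:,0]-c[0],W[:,1]-c[1])<24)
            if m.sum()>8: print(n,k,(a,b),m.sum(),circ(W[m],R))
    for a,b in [(94,106),(108,122)]:
        m=(W[:,2]>a)&(W[:,2]<b)&(np.hypot(W[:,0]-470.5,W[:,1]+258.5)<19)
        if m.sum()>8: print(n,'spur',(a,b),circ(W[m],15))
    im=cv2.cvtColor(p['image'],cv2.COLOR_RGB2BGR)
    if n=='scene': cv2.imwrite('pics/scene14c.png',cv2.resize(im[120:260,100:300],None,fx=3.5,fy=3.5,interpolation=cv2.INTER_CUBIC))
    if n=='side': cv2.imwrite('pics/side14c.png',cv2.resize(im[80:240,200:360],None,fx=3.5,fy=3.5,interpolation=cv2.INTER_CUBIC))
```

```text
[469.99622287 -43.45418266 198.01449179] 56.95
wrist king (63, 69) 40 (array([486.9, -42.9]), 0.38)
wrist king (82, 88) 59 (array([487.1, -42.7]), 0.6)
wrist small (39, 42) 13 (array([525.6,  10.8]), 0.41)
wrist tall (50, 54) 17 (array([540.5, -81.3]), 0.54)
wrist chuck (18, 53) 764 (array([574.1, -17. ]), 7.12)
wrist spur (94, 106) (array([ 471.4, -259.7]), 0.55)
wrist spur (108, 122) (array([ 471.4, -259.7]), 0.6)
side king (63, 69) 29 (array([485.7, -44.6]), 0.88)
side king (82, 88) 42 (array([486. , -44.2]), 1.35)
side small (39, 42) 16 (array([524.3,   8.5]), 1.3)
side tall (50, 54) 18 (array([539. , -81.9]), 0.91)
side chuck (18, 53) 330 (array([581.4, -27.7]), 2.84)
side spur (94, 106) (array([ 492.7, -241.8]), 0.46)
scene king (63, 69) 30 (array([485.8, -42.3]), 1.09)
scene king (82, 88) 38 (array([485.6, -42.7]), 1.94)
scene small (39, 42) 17 (array([523.1,  10.1]), 1.4)
scene tall (50, 54) 26 (array([538.5, -80.4]), 1.9)
scene chuck (18, 53) 347 (array([582.3, -26. ]), 2.96)
scene spur (94, 106) (array([ 470.9, -259.2]), 1.23)
scene spur (108, 122) (array([ 469.9, -259.1]), 1.67)
```

View pics/scene14c.png

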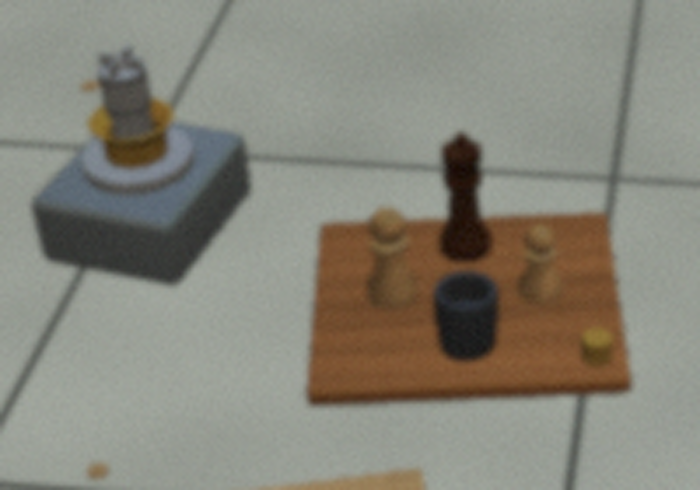

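View pics/side14c.png

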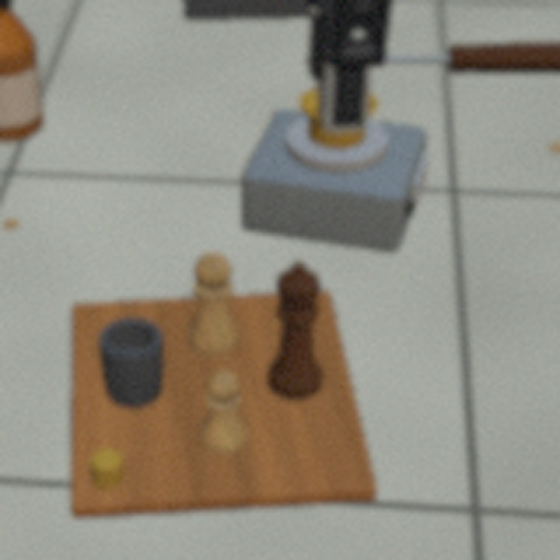

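View pics/wrist14.png

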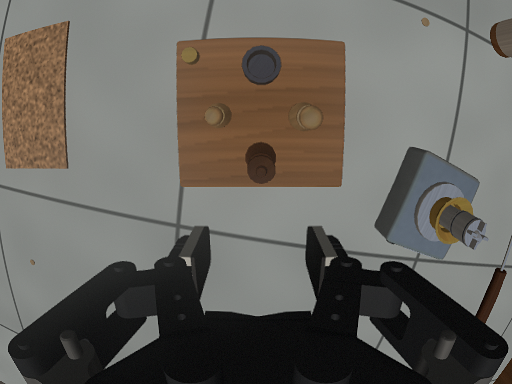

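All the pieces are back on their spots to within about 1–2 mm. The spur drive is upright in the socket, its axis the same at two heights. The chuck hasn't moved and the gripper is clear, so I'm handing in.

Run:
```python
from station import robot
print(robot.hand_in())
```

```text
the job is handed in; nothing more can be done
None
```

The task is done and handed in at about 57 s of the 136 s allowed; the hand-in returns no verdict. I moved the king and both pawns to the cork mat, seated the spur drive in the brass socket, then put the small pawn, tall pawn and king back on their own spots.

- **Pieces:** In the last pictures all three stood upright, and each camera put each piece within about 2 mm of where it measured it at the start (limit 13 mm).
- **Spur drive:** It stood upright, with its axis within about 2 mm of the socket's (limit 8 mm). The flat top of its body read about 125 mm, where fully home should be 124 mm. The wrist force also changed sign as it touched the socket floor.
- **Chuck:** The scene and side cameras showed no change from the start, within 0.3 mm.
- **Gripper:** It was open and clear of everything at hand-in.

Three circle fits disagreed. The wrist camera's chuck fit (about 9 mm off) had a large residual because it saw inside the cup. The side camera's spur fit at the end, and the scene camera's spur fit just after seating, also came out wrong; the gripper was in front of the side view. I went by the other cameras and the pictures for those.

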